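Shut the chisel chest and bolt it

TASK

Shut the lid of the chisel chest fully, then push its bolt across by the knob into the keeper until its tip beds on the rubber stop inside. Press it gently home, with some 5 to 10 N on the rubber on top of the 5 N that the bolt takes to slide, and never over 15 N. Leave the lid shut and the bolt home, bearing on the rubber, and do not disturb the tools and stones lying about.

Things in the scene. Friction and masses are not known exactly. Their poses are not given: they have to be found in the camera images.
- chest: wooden chisel chest, fixed to the bench, 260 (x) x 400 (y) x 112 mm high. Origin: centre of its underside, on the table. x to its far side (hinges), y along its length, z up. The part of its top at chest y -200..99 mm is a hinged lid, y 103..200 mm a fixed deck. Both tops lie at z = 112 mm when the lid is shut
- lid (a joint): angle of the lid (rad): 0 shut, grows as its near edge rises. Hinge line: chest x 125, z 112 mm, along y. Lid 255 mm in x, 12 mm thick. A stiff hinge: it stays at any angle and takes 2 to 8 N of push down, 170 to 220 mm from the hinge, to close; it stops hard when shut. Its top is bare at chest y -190..-125 mm
- lid_edge (a point): middle of the lid's near, free edge, on its top face (chest x -130, y -50, z 112 mm when shut)
- bolt: steel slide bolt on the lid: flat bar 170 mm long (y), 14 wide (x), 10 thick (z), between two rails 15 mm high. Origin: centre of its tip face. y points out of the tip to the keeper; with the lid shut its axes are the chest's, and its tip line lies at chest x -50, z 121 mm. It slides along y only, stays where left, and takes 5 N to move
- bolt_knob (a point): centre of the top of the bolt's knob, an upright steel post 16 mm in diameter that stands on the bar 125 mm behind the tip; it rises from 14 to 56 mm above the lid's top, clear of all else from 20 mm above the lid's top
- keeper: steel keeper block on the deck, 34 (x) x 60 (y) x 24 mm. Origin: centre of its open mouth, which faces the bolt (-y); y points into the socket, axes as the chest's. Socket 18 wide, 14 mm high: 2 mm clear all round the bar when the lid is shut; with the lid 10 mrad up or more the bar strikes the block
- keeper_mouth (a point): centre of the keeper's mouth, as the keeper's origin. Inside, unseen, a rubber-faced stop is screw-set anywhere from 20 to 40 mm behind the mouth: it can only be felt. The rubber gives about 1 mm per 8 N pressed on it; once pressed and let go, the bolt's own stiffness (5 N) keeps it bearing on the rubber
- mallet: round wooden carver's mallet standing on its head, 96 mm wide, 220 mm tall; origin at the centre of its underside
- whetstone: grey whetstone 100x35x16 mm, lying on the chest's fixed deck, beyond the keeper (chest x 45 to 70, y 155 to 170 mm); origin under its centre
- chisel_a: steel stone chisel about 200 mm long, 14 mm thick, lying on the table; origin under its middle
- chisel_b: a second such chisel
- offcut: rough grey stone offcut 160x70x50 mm; origin under its centre
- brush: dusting brush lying on the table
- mug: white mug, 80 mm wide, 90 mm tall; origin under its centre

How it is judged:
By the outcome, as a careful person would: the job done as asked, in the order asked, and still so for the second after the job is handed in, with the robot touching nothing.
It also fails if it takes over 51 s, if anything falls off the work surface, if the arm or the gripper's body presses on something with over 40 N, if the wrist force passes 120 N, or if a joint passes its speed limit or range.

ROBOT

A 6-joint arm with a two-finger parallel gripper is mounted at the origin on the work surface. World frame = base frame: x ahead of the robot, y to its left, z up, the work surface at z = 0. Lengths are in m, angles in rad, forces in N, time in s.
With the tool pointing down it reaches from about 0.325 to 0.75 m from the base axis. Payload 7.6 kg.
Tool frame: the origin (TCP) lies midway between the tips of the shut fingers; the grasp point (between the pads) lies 19 mm behind it; z points along the fingers, y is the line along which they close (so a half turn about z gives the same grasp; the last joint's range is limited). The gripper opens to 85 mm and grips with 20 to 120 N. Pads are 22 mm wide; open, the fingers measure 114 mm over their backs; the gripper's body (76 mm by 85 mm) begins 54 mm behind the grasp point. The pads swing forward as they close: fully open they stand 13 mm farther back than shut.
Start: joints at [1.037, 0.052, 1.401, -0, 1.689, -0.07], TCP at [0.235, 0.47, 0.231] pointing down, gripper open.
Joint ranges: [-2.9, 2.9], [-0.91, 2.17], [0.12, 2.37], [-1.06, 4.2], [0.26, 2.73], [-2.93, 2.93]. Speed limits (rad/s): [2.57, 2.57, 3.01, 3.14, 3.14, 3.14].

INTERFACE

Orientations are given as a unit quaternion [x, y, z, w].
In Python, from plant import r, vision gives the robot as it stands. The module is installed in compiled form; this text tells all that it offers.
- The arm moves only by the tool step_arm, never from a script. Its argument "series" is a list of rows, each a list of 3 entries, a list of its own where there are three numbers: the turn, a rotation vector about the tool's x, y, z in normalised numbers (1 is 2 rad), then the shift along the tool's x, y, z in shares of 800 mm (1.0 is 800 mm), then the opening, from 0 (shut) to 1 (fully open). In form: [[[wx, wy, wz], [x, y, z], gripper], ...]. A call has 1 to 8 rows; each row is the pose to reach, as a shift and turn from the pose commanded when the call began, along the tool's axes at that moment; what a row does not reach only later rows make up. A row lasts 1/12 s, in which the tool goes at most 41.7 mm and 7.16 degrees, less where a joint would pass 70% of its speed; a pose out of reach is approached as far as the arm can. A call with a gripper value outside its range is refused whole. The fingers move at their own pace and stop on an object; "squeeze" is the grip in N (left out, the last holds). Time passes only in rows, so rows that repeat a pose let the fingers close. It gives the time, the measured TCP pose, the force, the opening and the grip force at its end, in the units of the state.
- r.get_obs(): the state, without advancing time (a new reading comes with each control period).
- vision.camera(name): name is "scene" or "top" or "wrist"; returns the picture (384x512x3 uint8, red, green, blue); there is no depth.
- vision.camera_model(name): a dict with "camera_matrix" (3x3 intrinsics, pixels), "R" (3x3) and "t" (3): a world point X has camera coordinates R X + t. Camera axes: x right, y down, z forward; pixel columns grow to the right and rows downward; lengths in m; the calibration is good to about 2 mm. A picture is of the moment at which its call begins: read the wrist's pose just before it. camera_model takes no time and is no camera call; for the wrist camera it gives the pose at the moment of the call.
- r.hand_in(): hands the job in; it is judged then, once.
The state is a dict: "time": time; "qpos": joint angles; "joint_velocities": joint speeds; "joint_efforts": joint torques, N m; "ee_pos": TCP position; "orientation": TCP orientation; "force": force on the tool from outside, world axes, zero at the start; "torque": the same for the moment, N m; "gripper_width": finger opening in m; "grip_force": force on a finger pad.
Only numpy, scipy, OpenCV 4.12 (cv2) and the standard library are available. Lean on these libraries where they do the work, as an engineer would, in place of code of your own. Each camera call takes 0.05 s, during which the arm holds its last target. There are 200 camera calls.

## Working session

There is one attempt and no reset: what is moved stays moved. The work goes in short steps, Python scripts to look and compute and a tool call to move; the robot and the scene stay as the last step left them, time stands still between calls to the robot, and variables do not carry over. Pictures are saved under pics/ and viewed, at most 10 in all, crops included, and the job is handed in when it is done.

Besides the shell and the picture viewer there is one more tool, called after "Emit:" as name([rows], argument=value, ...), one row to a line, values as JSON. step_arm: Moves the arm, as the interface text tells. Its arguments: {"type":"object","properties":{"series":{"type":"array","items":{"type":"array"}},"squeeze":{"type":"number"}},"required":["series"]}

```bash
mkdir -p pics
python3 - <<'E'
from plant import r,vision
import cv2,numpy as np
o=r.get_obs();print(o)
for n in("scene","top"):
    im=vision.camera(n);cv2.imwrite(f"pics/{n}0.png",im[...,::-1]);m=vision.camera_model(n)
    print(n,np.round(m["camera_matrix"],1).tolist(),np.round(m["R"],4).tolist(),np.round(m["t"],4).tolist())
E
```

```text
{'time': 0.0, 'qpos': array([ 1.03672212e+00,  5.28322071e-02,  1.40174300e+00,  3.76297055e-05,
        1.68856584e+00, -7.02975387e-02]), 'joint_velocities': array([-0.00088255,  0.00038312, -0.00051897,  0.00061691,  0.00052151,
       -0.00112448]), 'joint_efforts': array([ 7.79806815e-04, -3.81667650e+01, -3.60183477e+01,  3.73990332e-06,
        6.07790615e-03,  7.57046479e-06]), 'ee_pos': array([0.23466559, 0.46930406, 0.23046557]), 'orientation': array([ 2.29813517e-01,  9.73234375e-01, -7.33554677e-04, -2.48246259e-04]), 'force': array([-0.5036239 ,  0.34261423, -0.11434197]), 'torque': array([-0.01691558,  0.01621409, -0.0087255 ]), 'grip_force': 0.0, 'gripper_width': 0.08502381287073042}
scene [[427.7, 0.0, 252.3], [0.0, 427.7, 191.1], [0.0, 0.0, 1.0]] [[0.2106, 0.9775, -0.0085], [0.6312, -0.1426, -0.7624], [-0.7465, 0.1551, -0.6471]] [-0.135, -0.1936, 1.8106]
top [[437.9, 0.0, 250.7], [0.0, 437.9, 187.9], [0.0, 0.0, 1.0]] [[-0.0182, -0.9998, 0.0104], [-0.9843, 0.0161, -0.1757], [0.1755, -0.0134, -0.9844]] [0.0197, 0.4911, 1.4568]
```

View pics/scene0.png

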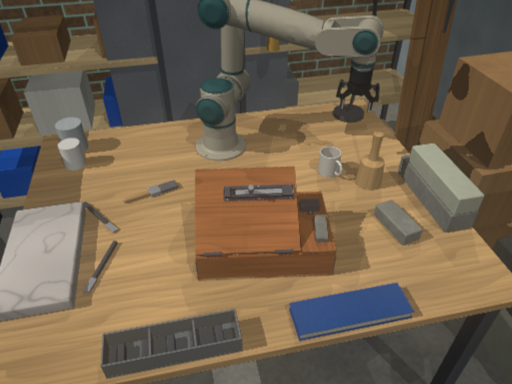

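View pics/top0.png

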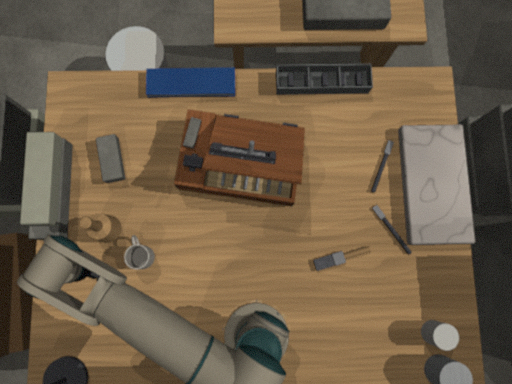

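The scene view shows the chest ahead with its lid part open. In the top view it spans about px (178..305, 112..203), with the bolt bar along (210..275, 147..162) and the keeper at (193,161). I'll enlarge both views.

Run:
```python
import cv2
im=cv2.imread("pics/top0.png")[100:210,165:315];cv2.imwrite("pics/topc.png",cv2.resize(im,None,fx=5.3,fy=5.3,interpolation=cv2.INTER_CUBIC))
im=cv2.imread("pics/scene0.png")[160:280,185:345];cv2.imwrite("pics/scenec.png",cv2.resize(im,None,fx=5,fy=5,interpolation=cv2.INTER_CUBIC))
```

```text
(no output)
```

View pics/topc.png

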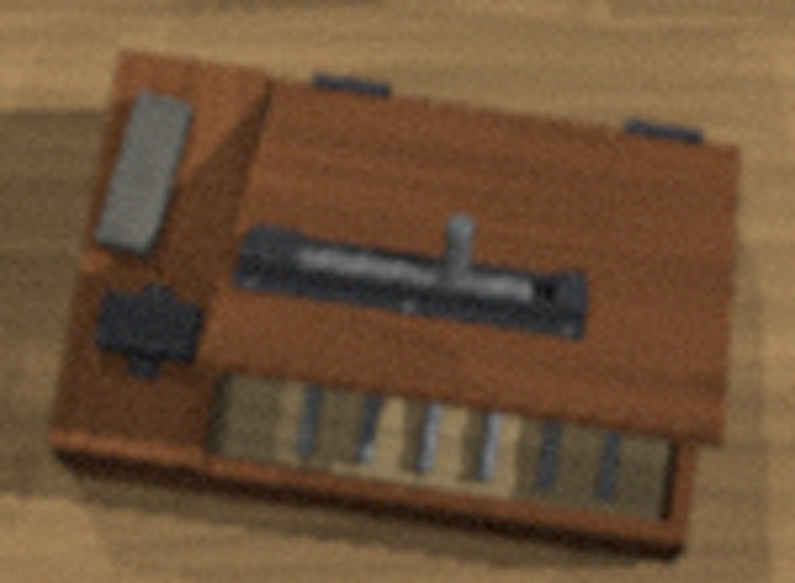

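View pics/scenec.png

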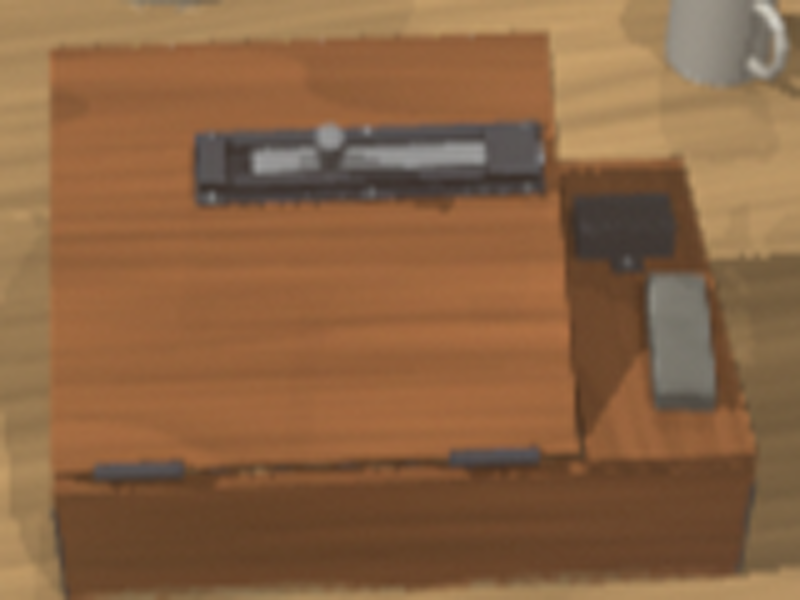

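The crops show the deck corners at (120,50) and (52,437), the lid hinge-side corner at (738,147) and the lid near corners at (722,440) and about (205,365). The knob top is at (460,225) in the top crop and (329,137) in the scene crop. The lid is raised considerably.

```bash
cat > h.py <<'E'
import numpy as np,cv2
from plant import r,vision
from scipy.optimize import least_squares
CM={n:vision.camera_model(n) for n in("scene","top")}
def proj(n,X):
    m=CM.get(n) or vision.camera_model(n);X=np.atleast_2d(X)
    c=X@np.array(m["R"]).T+m["t"];p=c@np.array(m["camera_matrix"]).T;return p[:,:2]/p[:,2:]
def tri(obs):
    return least_squares(lambda X:np.concatenate([proj(n,X)[0]-p for n,p in obs]),[.5,.1,.15])
def T(p,c):return np.array([p[0]+c[0]*np.cos(p[2])-c[1]*np.sin(p[2]),p[1]+c[0]*np.sin(p[2])+c[1]*np.cos(p[2]),c[2]])
def lid(x,y,h,a):  # point on lid: chest x,y when shut, height h above lid top, in chest frame
    d=125e-3-x;return [125e-3-d*np.cos(a)+h*np.sin(a),y,.112+d*np.sin(a)+h*np.cos(a)]
tc=lambda u,v:np.array([165+u/5.3-.4,100+v/5.3-.4]); sc=lambda u,v:np.array([185+u/5-.4,160+v/5-.4])
E
cat > a.py <<'E'
from h import *
fix=[("top",tc(120,50),(.13,.2,.112)),("top",tc(52,437),(-.13,.2,.112)),("scene",sc(754,455),(.13,.2,.112)),("scene",sc(682,160),(-.13,.2,.112)),
("top",tc(683,545),(-.13,-.2,.1)),("top",tc(738,147),(.125,-.2,.112))]
li=[("top",tc(722,440),(-.13,-.2,0)),("top",tc(205,365),(-.13,.099,0)),("scene",sc(50,48),(-.13,-.2,0)),("scene",sc(548,33),(-.13,.099,0))]
def f(q):
    return np.concatenate([proj(n,T(q,c))[0]-p for n,p,c in fix]+[proj(n,T(q,lid(*c,q[3])))[0]-p for n,p,c in li])
s=least_squares(f,[.55,.1,0,.3],loss="soft_l1");q=s.x
print(np.round(q,4));print(np.round(f(q).reshape(-1,2),1).tolist())
k=tri([("top",tc(460,222)),("scene",sc(329,135))]);print("knob",k.x,k.cost)
# bolt: knob at chest x -.05, unknown y
for y in(-.1,-.08,-.06,-.04,-.02): print(y,T(q,lid(-.05,y,.056,q[3])), T(q,lid(-.05,y,.056,0)))
print("mouth px->",tc(203,325))
for y in (.1,.105,.11,.115,.12): print(y,proj("top",T(q,(-.05,y,.124)))[0])
print("edge",T(q,lid(-.13,-.05,0,q[3])),"presspt",T(q,lid(-.07,-.157,0,q[3])),T(q,lid(-.07,-.157,0,0)))
np.save("q.npy",q)
E
python3 a.py
```

```text
[ 0.5935  0.0441 -0.1721  0.544 ]
[[0.6, -1.0], [-0.7, 0.9], [0.9, -0.4], [0.3, -0.9], [1.0, -0.2], [1.3, -0.0], [0.6, 0.5], [-1.2, -0.6], [0.1, 0.2], [-0.1, 0.1]]
knob [0.59472014 0.00799355 0.25362801] 0.19835802937448177
-0.1 [ 0.58056313 -0.05518419  0.25049351] [ 0.52711475 -0.04589224  0.168     ]
-0.08 [ 0.58398873 -0.03547975  0.25049351] [ 0.53054036 -0.02618779  0.168     ]
-0.06 [ 0.58741434 -0.0157753   0.25049351] [ 0.53396596 -0.00648334  0.168     ]
-0.04 [0.59083994 0.00392915 0.25049351] [0.53739156 0.01322111 0.168     ]
-0.02 [0.59426554 0.0236336  0.25049351] [0.54081716 0.03292555 0.168     ]
mouth px-> [202.90188679 160.92075472]
0.1 [207.72854108 163.15579661]
0.105 [206.21945421 162.92363016]
0.11 [204.71054451 162.69149096]
0.115 [203.20181195 162.45937902]
0.12 [201.6932565  162.22729432]
edge [0.49313166 0.01076566 0.24398554] presspt [ 0.52538375 -0.10344626  0.21293012] [ 0.49764734 -0.09862431  0.112     ]
```

```bash
cat >> h.py <<'E'
from scipy.spatial.transform import Rotation as Rn
def shift(X):  # tool-axis shift in mm to world X
    o=r.get_obs();R=Rn.from_quat(o["orientation"]);return np.round(R.inv().apply(np.array(X)-o["ee_pos"])*1e3,1)
def turn():  # rotation vector (tool) to have tool y = chest y, pointing down
    q=np.load("q.npy");c,s=np.cos(q[2]),np.sin(q[2])
    G=np.array([[-c,-s,0],[-s,c,0],[0,0,-1]]).T
    return np.round((Rn.from_quat(r.get_obs()["orientation"]).inv()*Rn.from_matrix(G)).as_rotvec(),4)
E
python3 -c "
from h import *
print(shift([.525,-.103,.34]),shift([.525,-.103,.24]),turn())"
```

```text
[-515.6 -382.1 -109. ] [-515.7 -382.    -9. ] [-0.0014 -0.0003 -0.2917]
```

Units first: shifts go in shares of 800 mm and turns go in shares of 2 rad. So -516 mm / 800 = -0.645, -382 mm / 800 = -0.4775, -0.292 rad / 2 = -0.146.

Emit:
step_arm([
  [[0,0,0],[0,0,-0.0525],0],
  [[0,0,0],[0,0,-0.105],0],
  [[0,0,0],[0,0,-0.1363],0],
  [[0,0,-0.05],[-0.645,-0.4775,-0.1363],0],
  [[0,0,-0.1],[-0.645,-0.4775,-0.1363],0],
  [[0,0,-0.146],[-0.645,-0.4775,-0.1363],0],
  [[0,0,-0.146],[-0.645,-0.4775,-0.1363],0],
  [[0,0,-0.146],[-0.645,-0.4775,-0.1363],0],
], squeeze=60)

```text
time: 0.77
ee_pos: [0.3294, 0.282, 0.3399]
orientation: [0.085, 0.996, -0.0, -0.0]
force: [1.7, 0.3, -1.2]
gripper_width: 0.0001
grip_force: 0.0
```

```bash
python3 -c "
from h import *
print(shift([.525,-.103,.34]),shift([.525,-.103,.235]),turn())"
```

```text
[-258.2 -346.2   -0. ] [-258.2 -346.2  105. ] [-0.0003 -0.0003  0.0015]
```

In the tool's units: -336 mm / 800 = -0.42, -250 mm / 800 = -0.3125.

Emit:
step_arm([
  [[0,0,0],[-0.3125,-0.42,0],0],
  [[0,0,0],[-0.3125,-0.42,0],0],
  [[0,0,0],[-0.3125,-0.42,0],0],
  [[0,0,0],[-0.3125,-0.42,0],0],
  [[0,0,0],[-0.3125,-0.42,0],0],
  [[0,0,0],[-0.3125,-0.42,0],0],
  [[0,0,0],[-0.3125,-0.42,0],0],
  [[0,0,0],[-0.3125,-0.42,0],0],
])

```text
time: 1.43
ee_pos: [0.4798, -0.0158, 0.34]
orientation: [0.086, 0.996, 0.0, -0.0]
force: [1.6, 1.6, -0.3]
gripper_width: -0.0001
grip_force: 0.0
```

In the tool's units: -95 mm / 800 = -0.1188, -70 mm / 800 = -0.0875.

Emit:
step_arm([
  [[0,0,0],[-0.0875,-0.1188,0],0],
  [[0,0,0],[-0.0875,-0.1188,0],0],
  [[0,0,0],[-0.0875,-0.1188,0],0],
  [[0,0,0],[-0.0875,-0.1188,0],0],
])

```text
time: 1.77
ee_pos: [0.5332, -0.1244, 0.3373]
orientation: [0.089, 0.996, -0.0, -0.002]
force: [-0.6, 0.4, -0.2]
gripper_width: -0.0
grip_force: 0.0
```

```bash
python3 -c "
from h import *
print(r.get_obs()['time'],r.get_obs()['ee_pos'],shift([.525,-.103,.34]),shift([.525,-.103,.235]),turn())
im=vision.camera('wrist');cv2.imwrite('pics/w0.png',im[...,::-1])
import pickle;pickle.dump(vision.camera_model('wrist'),open('w0.pkl','wb'))"
```

```text
1.7667 [ 0.53322985 -0.12437045  0.33730095] [11.9 19.6 -2.7] [ 11.4  19.7 102.3] [-0.0008 -0.0043 -0.0053]
```

View pics/w0.png

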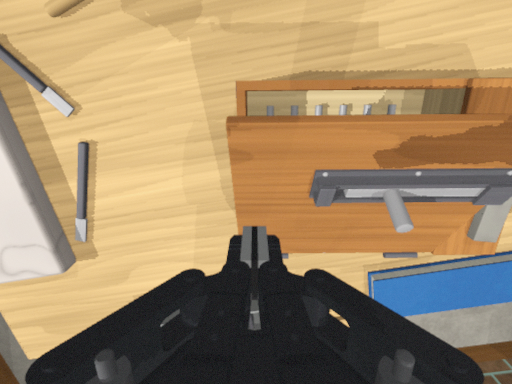

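The wrist view shows the shut fingers at (255,250), the lid's -y edge at column 230 and the bolt with its knob at (400,225). I need to move about 20 mm in +y and then go down.

In the tool's units: 95 mm / 800 = 0.1188, 70 mm / 800 = 0.0875.

Emit:
step_arm([
  [[0,0,0],[0.015,0.025,0],0],
  [[0,0,0],[0.015,0.025,0.0438],0],
  [[0,0,0],[0.015,0.025,0.0875],0],
  [[0,0,0],[0.015,0.025,0.1188],0],
  [[0,0,0],[0.015,0.025,0.1188],0],
  [[0,0,0],[0.015,0.025,0.1188],0],
])

```text
time: 2.32
ee_pos: [0.5232, -0.0967, 0.2449]
orientation: [0.085, 0.996, 0.0, -0.001]
force: [1.2, 0.5, 1.4]
gripper_width: -0.0
grip_force: 0.0
```

In the tool's units: 74 mm / 800 = 0.0925, 66 mm / 800 = 0.0825.

Emit:
step_arm([
  [[0,0,0],[0,0,0.0188],0],
  [[0,0,0],[0,0,0.0313],0],
  [[0,0,0],[0.0013,0,0.0425],0],
  [[0,0,0],[0.0063,0,0.0525],0],
  [[0,0,0],[0.0125,0,0.0625],0],
  [[0,0,0],[0.0163,0,0.0725],0],
  [[0,0,0],[0.02,0,0.0825],0],
  [[0,0,0],[0.0238,0,0.0925],0],
])

```text
time: 2.98
ee_pos: [0.5052, -0.0943, 0.1712]
orientation: [0.086, 0.996, -0.0, 0.001]
force: [2.8, -0.2, 3.1]
gripper_width: -0.0003
grip_force: 1.7
```

In the tool's units: 38 mm / 800 = 0.0475, 31 mm / 800 = 0.0388.

Emit:
step_arm([
  [[0,0,0],[0.0025,0,0.01],0],
  [[0,0,0],[0.005,0,0.02],0],
  [[0,0,0],[0.0075,0,0.03],0],
  [[0,0,0],[0.0088,0,0.0388],0],
  [[0,0,0],[0.01,0,0.0475],0],
])

```text
time: 3.4
ee_pos: [0.4972, -0.0929, 0.1326]
orientation: [0.086, 0.996, 0.0, 0.0]
force: [3.6, 0.3, 3.7]
gripper_width: -0.0002
grip_force: 1.6
```

In the tool's units: 18 mm / 800 = 0.0225, 17 mm / 800 = 0.0213.

Emit:
step_arm([
  [[0,0,0],[0,0,0.0075],0],
  [[0,0,0],[0,0,0.0138],0],
  [[0,0,0],[0,0,0.0188],0],
  [[0,0,0],[0,0,0.0213],0],
  [[0,0,0],[0,0,0.0225],0],
])

```text
time: 3.82
ee_pos: [0.4968, -0.0928, 0.1147]
orientation: [0.086, 0.996, 0.0, -0.001]
force: [-1.3, 0.4, 2.4]
gripper_width: 0.0005
grip_force: 1.5
```

In the tool's units: 2 mm / 800 = 0.0025, 1 mm / 800 = 0.0013.

Emit:
step_arm([
  [[0,0,0],[0,0,0.0013],0],
  [[0,0,0],[0,0,0.0025],0],
  [[0,0,0],[0,0,0.0025],0],
])

```text
time: 4.07
ee_pos: [0.4973, -0.0929, 0.1133]
orientation: [0.086, 0.996, 0.0, 0.0]
force: [-1.0, 0.7, 0.6]
gripper_width: 0.0001
grip_force: 0.4
```

In the tool's units: 0.7 mm / 800 = 0.0009.

Emit:
step_arm([
  [[0,0,0],[0,0,0.0009],0],
  [[0,0,0],[0,0,0.0009],0],
])

```text
time: 4.23
ee_pos: [0.4973, -0.0929, 0.1126]
orientation: [0.086, 0.996, 0.0, 0.0]
force: [-0.2, 0.9, 1.9]
gripper_width: -0.0003
grip_force: 1.0
```

Emit:
step_arm([
  [[0,0,0],[0,0,0.0009],0],
  [[0,0,0],[0,0,0.0009],0],
])

```text
time: 4.4
ee_pos: [0.4973, -0.0929, 0.112]
orientation: [0.086, 0.996, 0.0, 0.0]
force: [-1.6, 0.3, 3.7]
gripper_width: 0.0
grip_force: 1.6
```

In the tool's units: 0.6 mm / 800 = 0.0008.

Emit:
step_arm([
  [[0,0,0],[0,0,0.0008],0],
  [[0,0,0],[0,0,0.0008],0],
])

```text
time: 4.57
ee_pos: [0.4973, -0.0929, 0.112]
orientation: [0.086, 0.996, -0.0, 0.0]
force: [-4.0, 1.3, 6.8]
gripper_width: -0.0002
grip_force: 3.5
```

In the tool's units: 1.5 mm / 800 = 0.0019, 1 mm / 800 = 0.0013.

Emit:
step_arm([
  [[0,0,0],[0,0,0.0013],0],
  [[0,0,0],[0,0,0.0019],0],
  [[0,0,0],[0,0,0.0019],0],
])

```text
time: 4.82
ee_pos: [0.4974, -0.0929, 0.1119]
orientation: [0.086, 0.996, -0.0, 0.001]
force: [-9.4, 2.2, 15.9]
gripper_width: 0.0002
grip_force: 7.9
```

The z holds at 0.112 while the force rises to 16 N, so the lid is hard shut. Next I'll lift off and locate the knob.

In the tool's units: -110 mm / 800 = -0.1375, -85 mm / 800 = -0.1063.

Emit:
step_arm([
  [[0,0,0],[0,0,-0.0188],0],
  [[0,0,0],[0,0,-0.0625],0],
  [[0,0,0],[0,0,-0.1063],0],
  [[0,0,0],[0,0,-0.1375],0],
  [[0,0,0],[0,0,-0.1375],0],
  [[0,0,0],[0,0,-0.1375],0],
])

```text
time: 5.32
ee_pos: [0.498, -0.0931, 0.2211]
orientation: [0.086, 0.996, -0.0, 0.002]
force: [-0.1, -0.2, -0.2]
gripper_width: 0.0002
grip_force: 0.0
```

Run:
```python
from h import *
import pickle
o=r.get_obs();print(o['ee_pos'],o['force'])
m=vision.camera_model('wrist');im=vision.camera('wrist');cv2.imwrite('pics/w1.png',im[...,::-1])
pickle.dump(m,open('w1.pkl','wb'))
cv2.imwrite('pics/t1f.png',vision.camera('top')[...,::-1]);cv2.imwrite('pics/s1f.png',vision.camera('scene')[...,::-1])
```

```text
[ 0.49795676 -0.09307985  0.22106306] [-0.0822796  -0.21144612 -0.19574306]
```

View pics/w1.png

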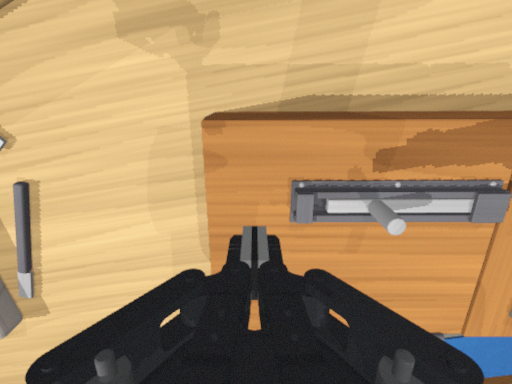

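The wrist view shows the lid lying flat, with the knob top at (397,226) and the bar's rear end at (326,205).

```bash
cat >> h.py <<'E'
def ray(m,p,z):
    R=np.array(m["R"]);d=R.T@np.linalg.solve(np.array(m["camera_matrix"]),[p[0],p[1],1]);c=-R.T@np.array(m["t"]);return c+d*(z-c[2])/d[2]
def chest(X):
    q=np.load("q.npy");d=X[:2]-q[:2];c,s=np.cos(q[2]),np.sin(q[2]);return np.round([c*d[0]+s*d[1],-s*d[0]+c*d[1]],4)
E
python3 - <<'E'
from h import *
import pickle
m=pickle.load(open('w1.pkl','rb'));q=np.load('q.npy')
for n,p,z in(("knob",(397,226),.168),("barend",(326,205),.126),("lid corner",(204,119),.112),("railL near",(291,181),.127),("railR near",(502,180),.127)):
    X=ray(m,p,z);print(n,X,chest(X))
# behind knob: fingers, 45 mm behind
for y in(-.085,-.075): 
  X=T(q,(-.05,y,.143));print(X,shift(X),turn())
E
```

```text
knob [0.53568839 0.01751383 0.168     ] [-0.0524 -0.0361]
barend [ 0.52718825 -0.02876801  0.126     ] [-0.0529 -0.0831]
lid corner [ 0.42975184 -0.12806986  0.112     ] [-0.1318 -0.1976]
railL near [ 0.49713362 -0.05877298  0.127     ] [-0.0773 -0.1178]
railR near [0.52939465 0.13310137 0.127     ] [-0.0784  0.0767]
[ 0.52968396 -0.0311139   0.143     ] [-22.2  66.4  74.9] [ 0.0004 -0.0029  0.0003]
[ 0.53139676 -0.02126168  0.143     ] [-22.2  76.4  74.9] [ 0.0004 -0.0029  0.0003]
```

In the tool's units: 79 mm / 800 = 0.0988, 78 mm / 800 = 0.0975.

Emit:
step_arm([
  [[0,0,0],[-0.0275,0.05,0],0],
  [[0,0,0],[-0.0275,0.0975,0],0],
  [[0,0,0],[-0.0275,0.0975,0],0],
  [[0,0,0],[-0.0275,0.0975,0.0438],0],
  [[0,0,0],[-0.0275,0.0975,0.0813],0],
  [[0,0,0],[-0.0275,0.0975,0.0988],0],
  [[0,0,0],[-0.0275,0.0975,0.0988],0],
  [[0,0,0],[-0.0275,0.0975,0.0988],0],
])

```text
time: 6.13
ee_pos: [0.5314, -0.0197, 0.1394]
orientation: [0.086, 0.996, 0.0, -0.002]
force: [0.1, 0.2, 0.9]
gripper_width: -0.0003
grip_force: 0.0
```

Run:
```python
from h import *
o=r.get_obs();print(o['ee_pos'],chest(o['ee_pos']),o['force'],turn())
```

```text
[ 0.53143627 -0.0197022   0.13944655] [-0.0502 -0.0735] [0.13197508 0.16935513 0.93502378] [-0.0001 -0.0032  0.0004]
```

In the tool's units: 13 mm / 800 = 0.0163, 10 mm / 800 = 0.0125.

Emit:
step_arm([
  [[0,0,0],[0,0.0063,0],0],
  [[0,0,0],[0,0.0125,0],0],
  [[0,0,0],[0,0.0163,0],0],
  [[0,0,0],[0,0.0163,0],0],
])

```text
time: 6.47
ee_pos: [0.535, -0.0062, 0.1418]
orientation: [0.085, 0.996, 0.0, 0.001]
force: [-0.2, -0.6, 0.5]
gripper_width: -0.0003
grip_force: 0.0
```

In the tool's units: 3 mm / 800 = 0.0038, 1.5 mm / 800 = 0.0019.

Emit:
step_arm([
  [[0,0,0],[0,0.0019,0],0],
  [[0,0,0],[0,0.0038,0],0],
  [[0,0,0],[0,0.0038,0],0],
])

```text
time: 6.72
ee_pos: [0.5351, -0.0044, 0.1412]
orientation: [0.086, 0.996, -0.0, 0.0]
force: [0.2, -2.7, 1.8]
gripper_width: 0.0002
grip_force: 1.2
```

In the tool's units: 3 mm / 800 = 0.0038, 1.5 mm / 800 = 0.0019.

Emit:
step_arm([
  [[0,0,0],[0,0.0019,0],0],
  [[0,0,0],[0,0.0038,0],0],
  [[0,0,0],[0,0.0038,0],0],
])

```text
time: 6.97
ee_pos: [0.5356, -0.0015, 0.1412]
orientation: [0.086, 0.996, -0.0, 0.0]
force: [-1.5, -4.0, 3.1]
gripper_width: 0.0001
grip_force: 2.3
```

In the tool's units: 16 mm / 800 = 0.02, 14 mm / 800 = 0.0175.

Emit:
step_arm([
  [[0,0,0],[0,0.0025,0],0],
  [[0,0,0],[0,0.0063,0],0],
  [[0,0,0],[0,0.01,0],0],
  [[0,0,0],[0,0.0138,0],0],
  [[0,0,0],[0,0.0175,0],0],
  [[0,0,0],[0,0.02,0],0],
  [[0,0,0],[0,0.02,0],0],
])

```text
time: 7.55
ee_pos: [0.5383, 0.0147, 0.1411]
orientation: [0.086, 0.996, -0.0, 0.0]
force: [-0.7, -3.9, 3.1]
gripper_width: 0.0002
grip_force: 1.7
```

Run:
```python
from h import *
import pickle
o=r.get_obs();print(o['ee_pos'],chest(o['ee_pos']),o['force'],turn())
m=vision.camera_model('wrist');im=vision.camera('wrist');cv2.imwrite('pics/w2.png',im[...,::-1])
pickle.dump(m,open('w2.pkl','wb'))
```

```text
[0.53834835 0.01468547 0.14111134] [-0.0493 -0.0384] [-0.69961656 -3.88186341  3.12248515] [-0.0001  0.0005  0.0003]
```

View pics/w2.png

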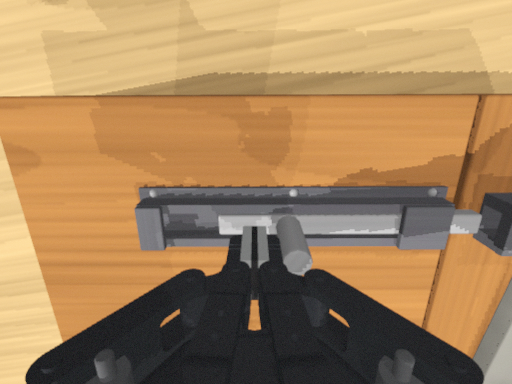

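The wrist view shows the fingers bearing on the knob, with the bar tip coming out at about column 480, right in front of the keeper mouth (block edge about 484,195).

Run:
```python
from h import *
import pickle
m=pickle.load(open('w2.pkl','rb'))
for n,p,z in(("knobtop",(297,261),.168),("barend",(219,222),.126),("tip",(481,222),.126),("keeper top corner",(487,195),.136),("keeper bot corner",(477,238),.112)):
    X=ray(m,p,z);print(n,X,chest(X))
im=cv2.imread('pics/w2.png')[170:270,400:512];cv2.imwrite('pics/w2c.png',cv2.resize(im,None,fx=6,fy=6,interpolation=cv2.INTER_CUBIC))
```

```text
knobtop [0.53841081 0.03632792 0.168     ] [-0.053  -0.0171]
barend [ 0.53002407 -0.00743115  0.126     ] [-0.0537 -0.0616]
tip [0.55910471 0.16051781 0.126     ] [-0.0538  0.1088]
keeper top corner [0.53504069 0.15404617 0.136     ] [-0.0764  0.0983]
keeper bot corner [0.58094218 0.17048157 0.112     ] [-0.034   0.1224]
```

View pics/w2c.png

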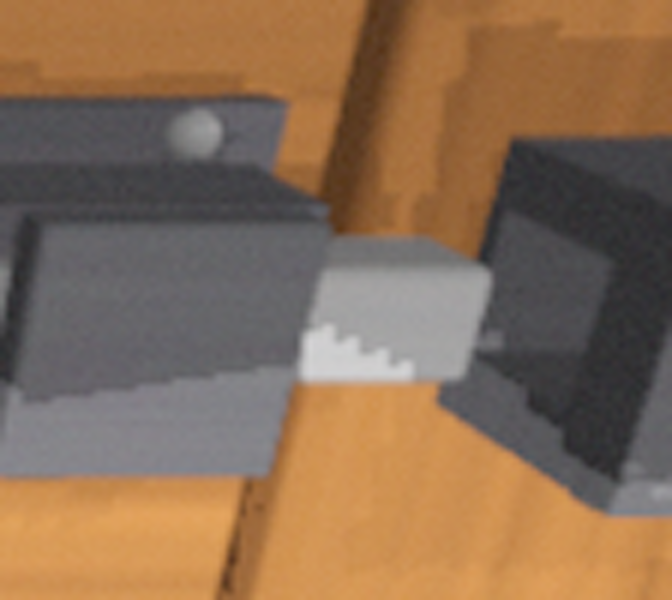

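The bar tip (right face edge about (479,224)) is about 10 mm short of the keeper's face (deck line (485,194)–(473,237)) and lined up with the socket. The mouth is at chest y of about 0.116–0.119, so I can slide about 20 mm before the stop zone.

In the tool's units: 12 mm / 800 = 0.015, 11 mm / 800 = 0.0138.

Emit:
step_arm([
  [[0,0,0],[0,0.0025,0],0],
  [[0,0,0],[0,0.005,0],0],
  [[0,0,0],[0,0.0075,0],0],
  [[0,0,0],[0,0.01,0],0],
  [[0,0,0],[0,0.0125,0],0],
  [[0,0,0],[0,0.0138,0],0],
  [[0,0,0],[0,0.015,0],0],
])

```text
time: 8.18
ee_pos: [0.5404, 0.0263, 0.141]
orientation: [0.086, 0.996, -0.0, 0.0]
force: [-1.4, -5.1, 3.7]
gripper_width: -0.0001
grip_force: 2.6
```

In the tool's units: 5 mm / 800 = 0.0063, 4 mm / 800 = 0.005.

Emit:
step_arm([
  [[0,0,0],[0,0.0019,0],0],
  [[0,0,0],[0,0.0038,0],0],
  [[0,0,0],[0,0.005,0],0],
  [[0,0,0],[0,0.0063,0],0],
  [[0,0,0],[0,0.0063,0],0],
])

```text
time: 8.6
ee_pos: [0.5412, 0.0314, 0.141]
orientation: [0.086, 0.996, 0.0, 0.0]
force: [-0.5, -4.6, 4.0]
gripper_width: 0.0
grip_force: 2.2
```

In the tool's units: 2 mm / 800 = 0.0025, 1 mm / 800 = 0.0013.

Emit:
step_arm([
  [[0,0,0],[0,0.0013,0],0],
  [[0,0,0],[0,0.0025,0],0],
  [[0,0,0],[0,0.0025,0],0],
])

```text
time: 8.85
ee_pos: [0.5415, 0.0334, 0.1409]
orientation: [0.086, 0.996, 0.0, 0.0]
force: [-0.7, -4.4, 3.2]
gripper_width: 0.0003
grip_force: 2.2
```

In the tool's units: 2 mm / 800 = 0.0025, 1 mm / 800 = 0.0013.

Emit:
step_arm([
  [[0,0,0],[0,0.0013,0],0],
  [[0,0,0],[0,0.0025,0],0],
  [[0,0,0],[0,0.0025,0],0],
])

```text
time: 9.1
ee_pos: [0.5419, 0.0354, 0.1409]
orientation: [0.086, 0.996, 0.0, 0.0]
force: [-1.4, -4.6, 3.1]
gripper_width: 0.0001
grip_force: 2.2
```

Emit:
step_arm([
  [[0,0,0],[0,0.0013,0],0],
  [[0,0,0],[0,0.0025,0],0],
  [[0,0,0],[0,0.0025,0],0],
])

```text
time: 9.35
ee_pos: [0.5422, 0.0373, 0.1409]
orientation: [0.086, 0.996, 0.0, 0.0]
force: [-1.2, -4.0, 2.8]
gripper_width: -0.0003
grip_force: 2.2
```

In the tool's units: 2 mm / 800 = 0.0025, 1 mm / 800 = 0.0013.

Emit:
step_arm([
  [[0,0,0],[0,0.0013,0],0],
  [[0,0,0],[0,0.0025,0],0],
  [[0,0,0],[0,0.0025,0],0],
])

```text
time: 9.6
ee_pos: [0.5425, 0.0393, 0.1408]
orientation: [0.086, 0.996, 0.0, 0.0]
force: [-0.9, -4.6, 3.4]
gripper_width: -0.0002
grip_force: 2.2
```

In the tool's units: 2 mm / 800 = 0.0025, 1 mm / 800 = 0.0013.

Emit:
step_arm([
  [[0,0,0],[0,0.0013,0],0],
  [[0,0,0],[0,0.0025,0],0],
  [[0,0,0],[0,0.0025,0],0],
])

```text
time: 9.85
ee_pos: [0.5429, 0.0413, 0.1408]
orientation: [0.086, 0.996, 0.0, 0.0]
force: [-0.3, -4.8, 3.4]
gripper_width: -0.0
grip_force: 2.2
```

In the tool's units: 2 mm / 800 = 0.0025, 1 mm / 800 = 0.0013.

Emit:
step_arm([
  [[0,0,0],[0,0.0013,0],0],
  [[0,0,0],[0,0.0025,0],0],
  [[0,0,0],[0,0.0025,0],0],
])

```text
time: 10.1
ee_pos: [0.5432, 0.0433, 0.1408]
orientation: [0.086, 0.996, 0.0, 0.0]
force: [-0.3, -5.1, 4.1]
gripper_width: -0.0001
grip_force: 2.2
```

In the tool's units: 2 mm / 800 = 0.0025, 1 mm / 800 = 0.0013.

Emit:
step_arm([
  [[0,0,0],[0,0.0013,0],0],
  [[0,0,0],[0,0.0025,0],0],
  [[0,0,0],[0,0.0025,0],0],
])

```text
time: 10.35
ee_pos: [0.5435, 0.0452, 0.1408]
orientation: [0.086, 0.996, 0.0, 0.0]
force: [0.1, -4.9, 4.4]
gripper_width: -0.0001
grip_force: 2.2
```

In the tool's units: 2 mm / 800 = 0.0025, 1 mm / 800 = 0.0013.

Emit:
step_arm([
  [[0,0,0],[0,0.0013,0],0],
  [[0,0,0],[0,0.0025,0],0],
  [[0,0,0],[0,0.0025,0],0],
])

```text
time: 10.6
ee_pos: [0.5438, 0.0472, 0.1408]
orientation: [0.086, 0.996, 0.0, 0.0]
force: [-1.0, -4.8, 3.5]
gripper_width: -0.0002
grip_force: 2.2
```

In the tool's units: 2 mm / 800 = 0.0025, 1 mm / 800 = 0.0013.

Emit:
step_arm([
  [[0,0,0],[0,0.0013,0],0],
  [[0,0,0],[0,0.0025,0],0],
  [[0,0,0],[0,0.0025,0],0],
])

```text
time: 10.85
ee_pos: [0.5442, 0.0492, 0.1408]
orientation: [0.086, 0.996, 0.0, 0.0]
force: [-0.3, -3.4, 3.5]
gripper_width: 0.0
grip_force: 2.2
```

In the tool's units: 2 mm / 800 = 0.0025, 1 mm / 800 = 0.0013.

Emit:
step_arm([
  [[0,0,0],[0,0.0013,0],0],
  [[0,0,0],[0,0.0025,0],0],
  [[0,0,0],[0,0.0025,0],0],
])

```text
time: 11.1
ee_pos: [0.5445, 0.0511, 0.1408]
orientation: [0.086, 0.996, 0.0, 0.0]
force: [-0.2, -3.8, 3.9]
gripper_width: -0.0003
grip_force: 2.2
```

In the tool's units: 2 mm / 800 = 0.0025, 1 mm / 800 = 0.0013.

Emit:
step_arm([
  [[0,0,0],[0,0.0013,0],0],
  [[0,0,0],[0,0.0025,0],0],
  [[0,0,0],[0,0.0025,0],0],
])

```text
time: 11.35
ee_pos: [0.5448, 0.0524, 0.1408]
orientation: [0.086, 0.996, -0.001, -0.0]
force: [-2.1, -6.8, 5.1]
gripper_width: -0.0001
grip_force: 4.0
```

The bolt has met the rubber. I'll average the force here; the camera calls give fresh readings.

```bash
cat > f.py <<'E'
from h import *
F=[];G=[]
q=np.load('q.npy');d=np.array([-np.sin(q[2]),np.cos(q[2]),0])
for i in range(8):
    vision.camera("top");o=r.get_obs();F.append(o['force']);G.append(o['grip_force'])
F=np.array(F);print(o['time'],F.mean(0),"push",-(F@d).mean(),(F@d).std(),G,chest(o['ee_pos']))
E
python3 f.py
```

```text
11.75 [-1.33227919 -7.45290426  4.42819535] push 7.57096094200968 0.24286523643881902 [3.916638046503067, 3.8848239183425903, 3.868742734193802, 3.8623765110969543, 3.856903910636902, 3.854752779006958, 3.853420168161392, 3.853530138731003] [-0.0494 -0.0002]
```

In the tool's units: 1 mm / 800 = 0.0013, 0.5 mm / 800 = 0.0006.

Emit:
step_arm([
  [[0,0,0],[0,0.0006,0],0],
  [[0,0,0],[0,0.0013,0],0],
  [[0,0,0],[0,0.0013,0],0],
])

```text
time: 12.0
ee_pos: [0.5448, 0.0527, 0.1408]
orientation: [0.086, 0.996, -0.001, -0.0]
force: [-1.9, -11.7, 5.3]
gripper_width: -0.0
grip_force: 5.5
```

```bash
python3 f.py
```

```text
12.4 [ -2.40500084 -10.45223872   5.0045221 ] push 10.709708237478214 0.4559688305469154 [5.445524454116821, 5.427319407463074, 5.420214682817459, 5.4150813817977905, 5.412633866071701, 5.41243851184845, 5.411773771047592, 5.411293655633926] [-0.0495  0.0001]
```

In the tool's units: 0.6 mm / 800 = 0.0008, 0.3 mm / 800 = 0.0004.

Emit:
step_arm([
  [[0,0,0],[0,0.0004,0],0],
  [[0,0,0],[0,0.0008,0],0],
  [[0,0,0],[0,0.0008,0],0],
])

```text
time: 12.65
ee_pos: [0.5448, 0.0529, 0.1408]
orientation: [0.086, 0.996, -0.002, -0.0]
force: [-3.6, -11.3, 5.5]
gripper_width: -0.0
grip_force: 6.3
```

```bash
python3 f.py
```

```text
13.05 [ -2.91277661 -12.0523894    5.33739348] push 12.373184377570336 0.579324770624989 [6.326690912246704, 6.318789124488831, 6.312601715326309, 6.309070140123367, 6.308900713920593, 6.308493465185165, 6.3083213567733765, 6.307000815868378] [-0.0495  0.0003]
```

I'm pushing with 12.4 N in total, which is about 7.4 N on the rubber. Now I'll back off and then rise.

In the tool's units: -140 mm / 800 = -0.175, -120 mm / 800 = -0.15.

Emit:
step_arm([
  [[0,0,0],[0,-0.0025,0],0],
  [[0,0,0],[0,-0.0075,0],0],
  [[0,0,0],[0,-0.015,0],0],
  [[0,0,0],[0,-0.0175,-0.0063],0],
  [[0,0,0],[0,-0.0175,-0.05],0],
  [[0,0,0],[0,-0.0175,-0.1],0],
  [[0,0,0],[0,-0.0175,-0.15],0],
  [[0,0,0],[0,-0.0175,-0.175],0],
])

```text
time: 13.72
ee_pos: [0.5434, 0.0411, 0.2867]
orientation: [0.086, 0.996, 0.001, 0.003]
force: [1.0, -0.0, 0.0]
gripper_width: 0.0002
grip_force: 0.0
```

In the tool's units: -60 mm / 800 = -0.075, -20 mm / 800 = -0.025.

Emit:
step_arm([
  [[0,0,0],[0,-0.075,-0.025],0],
  [[0,0,0],[0,-0.075,-0.025],0],
  [[0,0,0],[0,-0.075,-0.025],0],
])

```text
time: 13.97
ee_pos: [0.5325, -0.021, 0.3034]
orientation: [0.087, 0.996, -0.0, 0.002]
force: [1.2, 0.1, 0.2]
gripper_width: 0.0001
grip_force: 0.0
```

Run:
```python
from h import *
o=r.get_obs();print(o['time'],o['ee_pos'],o['force'])
m=vision.camera_model('wrist');im=vision.camera('wrist');s=vision.camera('scene')
cv2.imwrite('pics/w3.png',np.hstack([cv2.resize(im[100:300,150:],(544,300)),cv2.resize(s[130:290,180:345],(256,300))])[...,::-1])
import pickle;pickle.dump(m,open('w3.pkl','wb'))
```

```text
13.9667 [ 0.53248199 -0.02099439  0.30339717] [1.1667492  0.10749548 0.17415737]
```

View pics/w3.png

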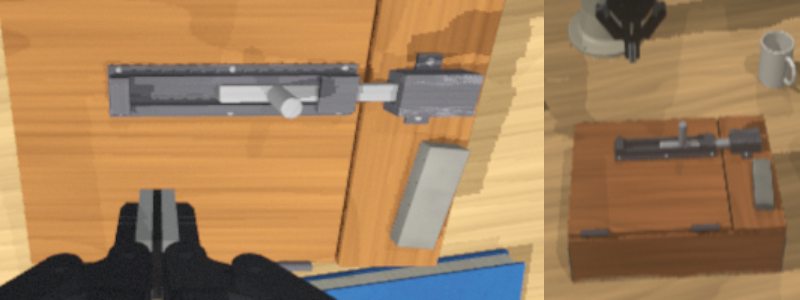

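The picture shows the lid flat and shut, with the bar in the keeper (bar at (375,92), keeper at (435,90)). The tip is about 31 mm deep, within the 20–40 mm range. The whetstone is undisturbed and the arm is clear.

```bash
python3 -c "
from plant import r
print(r.hand_in())"
```

```text
the job is handed in; nothing more can be done
None
```

The lid is fully shut and the bolt is home about 31 mm into the keeper, pressed with about 7.4 N on the rubber (12.4 N total); the arm is clear and the job was handed in at about 14 s.

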